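# Wedge up a laboratory balance so that its front levelling feet can be wound

## Task

I want to wind the two front levelling feet of the balance, so take the weight off them for me: first press the lid of its glass draught shield fully home so that it cannot slide off, then push the orange wedge, thin end first, under the front edge of the balance between the front feet until both front feet stand just clear of the bench, a few millimetres and no more. Finish still gripping the wedge in place, with the balance resting on the wedge and its rear feet and your hand off the balance; do not shove the balance along the bench, and leave the weight, the beaker and the jar where they stand.

Things in the scene. Friction and masses are not known exactly. Their poses are not given: they have to be found in the camera images.
- balance: white laboratory balance, about 2.4 kg, loose on four rubber feet; housing 280 mm deep, 200 wide, 46 (front) to 70 mm high, flat underside 14 mm above the bench. Square glass draught shield 170 x 170 mm on top, from 70 to 190 mm high, centred at x = +45 mm. Origin: on the bench below the housing's centre; x points from front to rear (front face at x = -140 mm), y towards foot_left, z up
- front_edge (a point): middle of the balance's lower front edge, where the wedge goes in: 14 mm above the bench; axes as the balance's, so its x axis is the direction in which the wedge is pushed. The free gap between the two front feet is 128 mm wide
- foot_left (a point): centre of the underside of the front foot (28 mm across) at y = +78 mm, 25 mm behind the front edge; its height is 0 standing on the bench. Lifting turns the balance about its rear feet, 220 mm further back, so the front edge rises 1.11 times as much as this foot
- foot_right (a point): centre of the underside of the other front foot, at y = -78 mm
- rear_feet (a point): bench-level point midway between the two rear feet; they stay on the bench
- lid (a joint): how far the lid of the draught shield stands proud of its seat, m: 0 is fully home, up to 0.012; its stiff rubber lip holds it where it is and takes about 8 N of downward push to slide; it stops hard at 0
- lid_knob (a point): centre of the flat top of the black knob in the middle of the lid, 32 mm across; 215 mm above the bench with the lid home. The lid is a glass plate 174 mm square with a white rim; the knob's top is 25 mm above the plate's underside
- wedge_grip (a point): centre, 15 mm above the bench, of the level grip block (40 mm long, 44 wide, 31 high) of the orange nylon wedge (170 x 44 mm, 0.16 kg). x points towards the thin end, y across, z up. Ahead of the block the ramp falls from 31 to 4 mm thick over 130 mm, reaching 4 mm at the thin end; sole and ramp are slick (friction 0.2). Pushing it under the balance takes about 8 N
- wedge_tip (a point): middle of the wedge's thin end at bench level, 150 mm ahead of wedge_grip along the wedge's x axis; axes as the wedge's
- weight_mid (a point): bystander: polished steel calibration weight with a knob, 38 mm across, 60 mm high; point at half its height
- beaker_mid (a point): bystander: small open glass beaker, 48 mm across, 58 mm high; point at half its height
- jar_mid (a point): bystander: amber glass jar with a blue cap, 52 mm across, 68 mm high; point at half its height
Things that resemble listed ones, but are neither listed nor needed, are in the scene too. Several things look just like the part that bears wedge_grip: the one meant starts farthest to the robot's left.

How it is judged:
By the outcome, as a careful person would: the job done as asked, in the order asked, and still so for the second after the job is handed in, while the arm keeps its last pose, push and grip.
It also fails if it takes over 54 s, if anything falls off the work surface, if the arm or the gripper's body presses on something with over 40 N, if the wrist force passes 120 N, or if a joint passes its speed limit or range.

## Robot

A 6-joint arm with a two-finger parallel gripper is mounted at the origin on the work surface. World frame = base frame: x ahead of the robot, y to its left, z up, the work surface at z = 0. Lengths are in m, angles in degrees, forces in N, time in s.
With the tool pointing down it reaches from about 0.375 to 0.9 m from the base axis. Payload 3.1 kg.
Tool frame: the origin (TCP) lies at the very end of the fingers, on their centre line; the grasp point (between the pads) lies 19 mm behind it (bot.grip_point_offset is the distance from the TCP to the grasp point, in m); z points along the fingers, x is the direction in which the jaws open and shut, and the axes are right-handed (so a half turn about z gives the same grasp; the last joint's range is limited). The gripper opens to 87 mm and grips with 3 to 60 N. Pads are 19 mm wide; open, the fingers measure 117 mm over their backs; the gripper's body (75 mm by 190 mm) begins 51 mm behind the grasp point.
Start: joints at [-87.176, 30.224, 82.088, -0, 67.689, -10.227], TCP at [0.141, -0.609, 0.223] pointing down, gripper open.
Joint ranges: [-176.69, 176.69], [-43.24, 126.21], [12.49, 139.97], [-82, 262], [0, 151.66], [-163.58, 163.58]. Speed limits (degrees/s): [159.86, 159.86, 180, 180, 180, 180].

## Interface

Orientations are given as a 3x3 rotation matrix whose columns are the frame's x, y, z axes.
In Python, from rig import bot, capture, recognise, place_of gives the robot as it stands.
- The arm moves only by the tool send_rows, never from a script. Its argument "motion" is a list of rows, each a list of 2 entries, a list of its own where there are three numbers: the shift along the tool's x, y, z in mm, then the turn about the tool's z in rad. A call has exactly 5 rows; each row shifts and turns the pose as measured when the row begins, along the tool's axes as they then stand; what a row does not reach is not made up. A row lasts 1/12 s, in which the tool goes at most 41.7 mm and 7.16 degrees, less where a joint would pass 70% of its speed; a pose out of reach is approached as far as the arm can. A call with a gripper value outside its range is refused whole. "gripper" is the closure, from 0 (fully open) to 1 (shut), set as the call begins (left out, the last holds). The fingers move at their own pace and stop on an object; the grip force is fixed at half the most. Time passes only in rows, so rows that do not move let the fingers close, or fill a call up. It gives the time, the measured TCP pose, the force and the opening at its end, in the units of the state.
- bot.read_state(): the state, without advancing time (a new reading comes with each control period).
- capture(name): name is "scene" or "top" or "wrist"; returns a dict with "image" (400x640x3 uint8, blue, green, red), "fx", "fy", "cx", "cy" (pixels), "rvec" (rotation vector, rad) and "tvec" (3), from world to camera coordinates, as OpenCV has them. Camera axes: x right, y down, z forward; pixel columns grow to the right and rows downward; lengths in m; the calibration is good to about 2 mm. The wrist camera is an equidistant fisheye: a pixel r from the principal point sees the ray r / f radians off the axis. A picture is of the moment at which its call begins. There is no depth.
- bot.hand_in(): hands the job in, once; it reports no verdict.
Trained networks look in the newest picture that a camera, given by its name, has taken for a name from the list of things; names that differ only in an ending like _2 or _b are one class to them, and where a whole thing is asked for, a point or a joint stands for the part that bears it (a point fixed in the world has none). Each returns a list of dicts, best first, with "p" (0 to 1); they miss things now and then, are a little off and sometimes report something else, mostly with a low value. They report only what shows in the picture. A call takes as long as a camera call. They do not tell look-alikes from the thing itself.
- recognise(camera, target): "xy" ([column, row] in pixels, amid what is visible of it).
- place_of(camera, target): "xy" ([column, row] in pixels: a listed point, or the origin of a listed thing).
The state is a dict: "time_s": time; "joint_positions": joint angles; "qvel": joint speeds; "tau": joint torques, N m; "position": TCP position; "tcp_rot": TCP orientation; "force": force on the tool from outside, world axes, zero at the start; "moment": the same for the moment, N m; "opening": opening from 0.0 (shut) to 1.0 (fully open).
Only numpy, scipy, OpenCV 4.12 (cv2) and the standard library are available. Lean on these libraries where they do the work, as an engineer would, in place of code of your own. Each camera call takes 0.05 s, during which the arm holds its last target.

## Working session

There is one attempt and no reset: what is moved stays moved. The work goes in short steps, Python scripts to look and compute and a tool call to move; the robot and the scene stay as the last step left them, time stands still between calls to the robot, and variables do not carry over. Pictures are saved under pics/ and viewed, and the job is handed in when it is done.

Besides the shell and the picture viewer there is one more tool, called after ">>>" by a JSON object that holds its "op" and its "data". send_rows: Moves the arm, as the interface text tells. Its arguments: {"type":"object","properties":{"motion":{"type":"array","items":{"type":"array"}},"gripper":{"type":"number"}},"required":["motion"]}

```bash
ls; mkdir -p pics
python3 - <<'E'
from rig import bot,capture,recognise,place_of
import cv2
s=bot.read_state();print(s['time_s'],s['position'],s['tcp_rot'],s['opening'],s['force'])
for c in ['scene','top']:
    d=capture(c);cv2.imwrite(f'pics/{c}0.png',d['image']);print(c,d['fx'],d['fy'],d['cx'],d['cy'],d['rvec'],d['tvec'])
    for t in ['lid_knob','front_edge','foot_left','foot_right','rear_feet','balance','wedge_grip','wedge_tip','weight_mid','beaker_mid','jar_mid']:
        print(t,[(([round(float(v)) for v in r['xy']]),round(r['p'],2)) for r in place_of(c,t)])
E
```

```text
pics
0.0 [ 0.14112078 -0.60809483  0.22156997] [[ 2.25858874e-01 -9.74160018e-01 -1.68331912e-04]
 [-9.74157651e-01 -2.25858700e-01  2.17207808e-03]
 [-2.15397085e-03 -3.26601289e-04 -9.99997627e-01]] 1.0000194556124187 [-2.96955727e-01  6.24789578e-04  7.60275238e-01]
scene 400.22133841496236 400.22133841496236 321.0744035619727 197.51556245337778 [ 1.18895275  2.28111146 -0.99346764] [ 0.22590354 -0.22110451  1.51618932]
lid_knob [([248, 149], 0.61)]
front_edge [([311, 226], 0.72)]
foot_left [([289, 244], 0.71)]
foot_right []
rear_feet [([249, 149], 0.64)]
balance [([267, 212], 0.91)]
wedge_grip [([185, 256], 0.68), ([371, 253], 0.65), ([308, 151], 0.56), ([249, 148], 0.27)]
wedge_tip [([237, 273], 0.91)]
weight_mid [([360, 324], 0.9), ([268, 210], 0.48)]
beaker_mid [([466, 291], 0.85)]
jar_mid [([252, 283], 0.79), ([268, 210], 0.43), ([358, 328], 0.22)]
top 449.63788241495183 449.63788241495183 323.63123317055283 198.3062419826374 [ 2.20893264 -2.19982042  0.03219367] [0.10462853 0.552863   1.22949889]
lid_knob [([428, 197], 0.79)]
front_edge [([345, 211], 0.73), ([340, 110], 0.39)]
foot_left [([350, 178], 0.6)]
foot_right [([355, 234], 0.97)]
rear_feet []
balance []
wedge_grip [([422, 311], 0.88), ([421, 109], 0.78), ([271, 212], 0.59)]
wedge_tip [([366, 124], 0.85), ([325, 228], 0.75), ([452, 263], 0.62)]
weight_mid [([242, 132], 0.68)]
beaker_mid [([177, 220], 0.9)]
jar_mid [([342, 112], 0.9), ([271, 209], 0.39)]
```

View pics/scene0.png

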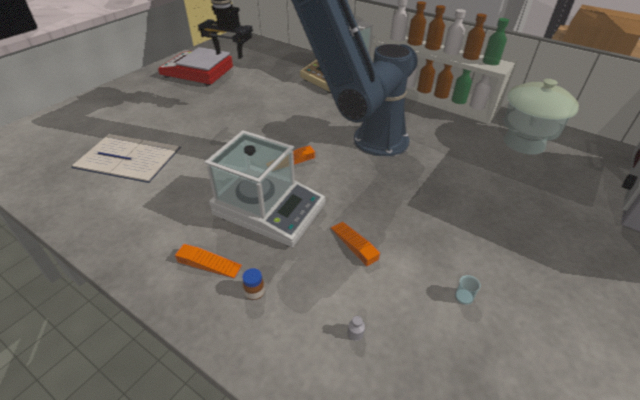

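View pics/top0.png

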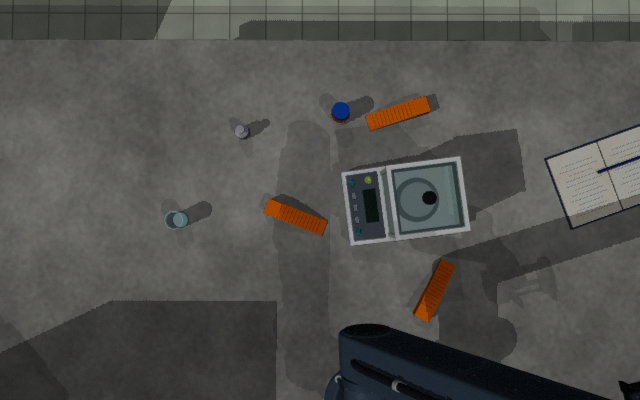

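```bash
cat > h.py <<'E'
import numpy as np,cv2
from rig import bot,capture,recognise,place_of
def K(d): return np.array([[d['fx'],0,d['cx']],[0,d['fy'],d['cy']],[0,0,1.]])
def RT(d): return cv2.Rodrigues(np.array(d['rvec'],float))[0],np.array(d['tvec'],float).ravel()
def plane(d,uv,z):
    R,t=RT(d);c=-R.T@t
    r=R.T@np.linalg.inv(K(d))@np.array([uv[0],uv[1],1.])
    return c+r*(z-c[2])/r[2]
def proj(d,P):
    P=np.atleast_2d(np.array(P,float))
    return cv2.projectPoints(P,np.array(d['rvec'],float),np.array(d['tvec'],float),K(d),None)[0][:,0]
def orange(im):
    h=cv2.cvtColor(im,cv2.COLOR_BGR2HSV)
    return cv2.inRange(h,(5,170,90),(16,255,255))
E
python3 - <<'E'
from h import *
d=capture('top');R,t=RT(d);print('cam',-R.T@t)
Z=dict(lid_knob=.22,front_edge=.014,foot_left=0,foot_right=0,wedge_grip=.015,wedge_tip=0,weight_mid=.03,beaker_mid=.029,jar_mid=.034)
for c in ['top','scene']:
    d=capture(c)
    for k,z in Z.items():
        for r in place_of(c,k): print(c,k,np.round(plane(d,r['xy'],z),3),round(r['p'],2))
    m=orange(d['image'])
    n,l,st,ce=cv2.connectedComponentsWithStats(m)
    for i in range(1,n):
        if st[i,4]>100: print(c,'orange',st[i],ce[i], cv2.minAreaRect(np.argwhere(l==i)[:,::-1].astype(np.float32)))
d=capture('top');im=d['image']
cv2.imwrite('pics/topz.png',cv2.resize(im[80:330,240:500],None,fx=3,fy=2.4*1.25/1.25*1.0 if 0 else 2.3,interpolation=cv2.INTER_CUBIC)) if 0 else cv2.imwrite('pics/topz.png',cv2.resize(im[140:270,240:490],None,fx=3.2,fy=3.2,interpolation=cv2.INTER_CUBIC))
d=capture('scene');im=d['image']
cv2.imwrite('pics/scenez.png',cv2.resize(im[120:290,170:390],None,fx=3.5,fy=3.5,interpolation=cv2.INTER_CUBIC))
E
```

```text
cam [0.51337346 0.10393527 1.24656219]
top lid_knob [ 0.554 -0.14   0.22 ] 0.89
top front_edge [0.52  0.043 0.014] 0.91
top foot_left [0.604 0.034 0.   ] 0.83
top foot_left [ 0.546 -0.083  0.   ] 0.71
top foot_right [0.454 0.015 0.   ] 0.63
top wedge_grip [0.52  0.248 0.015] 0.95
top wedge_grip [ 0.809 -0.159  0.015] 0.87
top wedge_grip [ 0.238 -0.169  0.015] 0.87
top wedge_tip [ 0.387 -0.24   0.   ] 0.9
top wedge_tip [0.473 0.103 0.   ] 0.89
top wedge_tip [ 0.762 -0.017  0.   ] 0.6
top weight_mid [0.73  0.326 0.03 ] 0.73
top beaker_mid [0.496 0.502 0.029] 0.86
top jar_mid [0.783 0.062 0.034] 0.76
top orange [ 366   96   65   35 1047] [397.58739255 112.94269341] ((397.60003662109375, 112.80000305175781), (16.4438419342041, 63.87800216674805), 71.56504821777344)
top orange [ 263  199   64   37 1013] [294.68805528 216.83514314] ((294.5808410644531, 216.79507446289062), (62.61412811279297, 16.375627517700195), 21.540977478027344)
top orange [414 260  41  63 884] [433.66176471 292.97963801] ((434.6000061035156, 291.29998779296875), (16.54690170288086, 62.60989761352539), 26.5650501251220
[... 315 characters left out ...]
rip [ 0.244 -0.177  0.015] 0.64
scene wedge_tip [0.476 0.109 0.   ] 0.91
scene wedge_tip [ 0.764 -0.014 -0.   ] 0.72
scene weight_mid [0.733 0.341 0.03 ] 0.72
scene beaker_mid [0.504 0.504 0.029] 0.86
scene jar_mid [0.784 0.069 0.034] 0.7
scene orange [294 146  20  18 248] [303.35483871 153.89516129] ((303.1459655761719, 153.72433471679688), (12.939779281616211, 21.02713966369629), 72.89727020263672)
scene orange [332 222  47  43 782] [356.79411765 242.8516624 ] ((356.0, 241.5), (54.44721603393555, 17.677669525146484), 45.0)
scene orange [ 176  244   65   34 1075] [206.83255814 260.49116279] ((207.64999389648438, 260.5500183105469), (64.82669067382812, 18.97366714477539), 18.434947967529297)
```

View pics/topz.png

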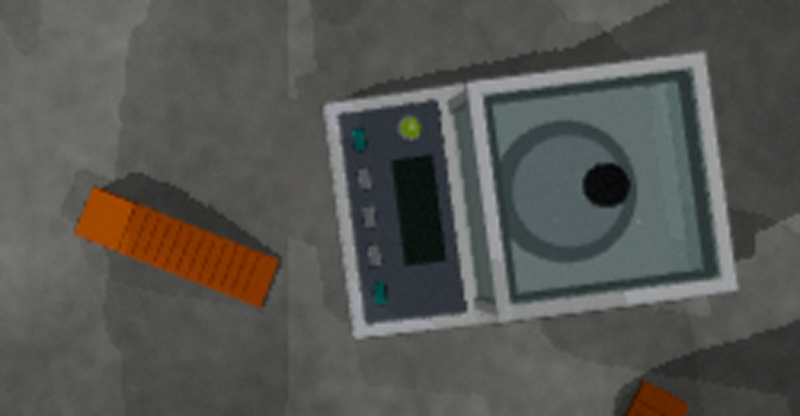

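View pics/scenez.png

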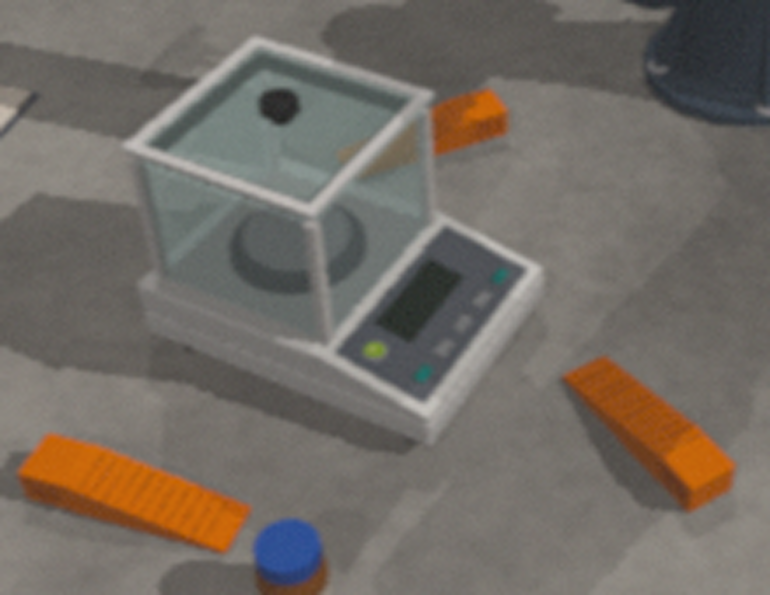

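```bash
cat > fit.py <<'E'
from h import *
from scipy.optimize import least_squares
T=lambda p:(p[0]/3.2+240,p[1]/3.2+140)
S=lambda p:(p[0]/3.5+170,p[1]/3.5+120)
dt,ds=capture('top'),capture('scene')
L=.087
# model pts: (x,y,z,zfree flag) cam px
obs=[(dt,T,(325,104),(-.14,.1,.046),0),(dt,T,(355,337),(-.14,-.1,.046),0),
(ds,S,(543,268),(-.14,-.1,.046),0),(ds,S,(430,410),(-.14,.1,.046),0),(ds,S,(430,443),(-.14,.1,.014),0),
(dt,T,(705,52),(.045+L,L,0),1),(dt,T,(738,290),(.045+L,-L,0),1),
(ds,S,(258,38),(.045+L,-L,0),1),(ds,S,(433,95),(.045-L,-L,0),1),(ds,S,(313,212),(.045-L,L,0),1),(ds,S,(128,147),(.045+L,L,0),1),
(dt,T,(606,185),(.045,0,0),2),(ds,S,(280,100),(.045,0,0),2)]
def w(p,q,f):
    x,y,th,zl,zk=p;c,s=np.cos(th),np.sin(th)
    z=[q[2],zl,zk][f]
    return [x+c*q[0]-s*q[1],y+s*q[0]+c*q[1],z]
def res(p): return np.concatenate([proj(d,w(p,q,f))[0]-np.array(g(px)) for d,g,px,q,f in obs])
r=least_squares(res,[.54,-.09,-1.4,.2,.22],loss='soft_l1')
print(r.x,np.degrees(r.x[2]));print(np.round(res(r.x).reshape(-1,2),1))
p=r.x
for n,q in dict(fe=(-.14,0,.014),fl=(-.115,.078,0),fr=(-.115,-.078,0),knob=(.045,0,.22)).items(): print(n,np.round(w(p,q,0),4))
# wedge fit with silhouette corners : from orange mask hull
def wed(a):
    x,y,th=a;c,s=np.cos(th),np.sin(th)
    P=[(X,Y,Z) for X,Z in[(-.02,0),(-.02,.031),(.02,.031),(.15,.004),(.15,0)] for Y in(-.022,.022)]
    return np.array([[x+c*X-s*Y,y+s*X+c*Y,Z] for X,Y,Z in P])
def masks(d,near):
    n,l,st,ce=cv2.connectedComponentsWithStats(orange(d['image']))
    i=1+np.argmin(np.hypot(*(ce[1:]-near).T)+1e4*(st[1:,4]<100));return (l==i)
mt,ms=masks(dt,(294,217)),masks(ds,(357,243))
def iou(a):
    o=0
    for d,m in((dt,mt),(ds,ms)):
        k=np.zeros(m.shape,np.uint8);h=cv2.convexHull((proj(d,wed(a))*16).round().astype(np.int32))
        cv2.fillConvexPoly(k,h,1,shift=4)
        o+=(k.astype(bool)&m).sum()/(k.astype(bool)|m).sum()
    return -o
from scipy.optimize import differential_evolution
q=differential_evolution(iou,[(.47,.57),(.2,.3),(-2.4,-1.2)],seed=1,maxiter=60)
print('wedge',q.x,np.degrees(q.x[2]),q.fun,'tip',q.x[:2]+.15*np.array([np.cos(q.x[2]),np.sin(q.x[2])]))
E
python3 fit.py
python3 - <<'E'
import sys;sys.path.insert(0,'.')
from h import *
im=capture('top')['image'];cv2.imwrite('pics/wz.png',cv2.resize(im[190:245,255:340],None,fx=8,fy=8,interpolation=cv2.INTER_CUBIC))
E
```

```text
[ 0.5408788  -0.09143771 -1.43884922  0.20047833  0.21848089] -82.43998791794094
[[-0.5 -0.4]
 [-0.2  1.1]
 [ 0.4 -1.6]
 [-0.5  1.9]
 [-0.   0.2]
 [-0.5  0.6]
 [-0.5  0.3]
 [-0.9 -0.5]
 [-0.2 -0.7]
 [-0.2  1.1]
 [-1.7  0.1]
 [ 0.3  0.5]
 [-0.3  0.1]]
fe [0.5225 0.0473 0.014 ]
fl [0.6031 0.0328 0.    ]
fr [0.4484 0.0123 0.    ]
knob [ 0.5468 -0.136   0.22  ]
wedge [ 0.52498278  0.24645389 -1.95629606] -112.0875075330042 -1.720587238592977 tip [0.46857944 0.10746229]
```

View pics/wz.png

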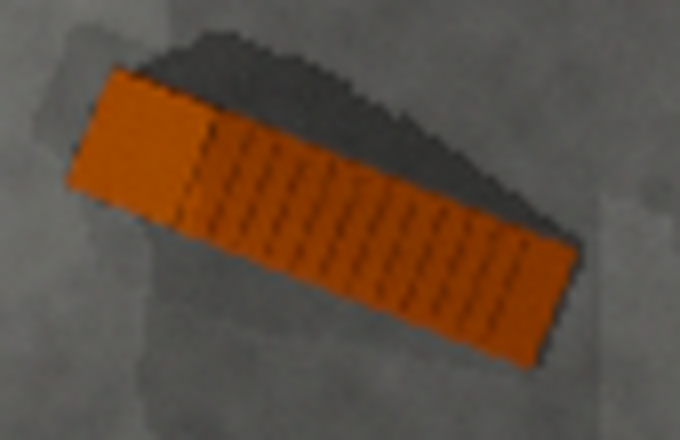

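>>> {"op": "send_rows", "data": {"motion": [[[-18,-25,-16],0],[[-18,-25,-16],0],[[-18,-25,-16],0],[[-18,-25,-16],0],[[-18,-25,-16],0]], "gripper": 1}}

```text
time_s: 2.92
position: [0.2408, -0.493, 0.2999]
tcp_rot: [[0.215, -0.977, -0.003], [-0.977, -0.215, 0.006], [-0.006, 0.001, -1.0]]
force: [0.7, -0.7, 0.1]
opening: 0.706
```

>>> {"op": "send_rows", "data": {"motion": [[[-18,-25,0],0],[[-18,-25,0],0],[[-18,-25,0],0],[[-18,-25,0],0],[[-18,-25,0],0]]}}

```text
time_s: 3.33
position: [0.3485, -0.375, 0.306]
tcp_rot: [[0.213, -0.977, 0.002], [-0.977, -0.213, -0.007], [0.007, -0.001, -1.0]]
force: [0.3, -0.4, -0.4]
opening: 0.323
```

>>> {"op": "send_rows", "data": {"motion": [[[-18,-25,0],0],[[-18,-25,0],0],[[-18,-25,0],0],[[-18,-25,0],0],[[-18,-25,0],0]]}}

```text
time_s: 3.75
position: [0.4557, -0.2538, 0.3068]
tcp_rot: [[0.213, -0.977, 0.005], [-0.977, -0.213, -0.009], [0.01, -0.003, -1.0]]
force: [0.7, 0.6, 0.5]
opening: 0.023
```

>>> {"op": "send_rows", "data": {"motion": [[[-19,-23,0],0],[[-19,-23,0],0],[[-19,-23,5],0],[[-19,-23,10],0],[[-19,-23,10],0]]}}

```text
time_s: 4.17
position: [0.5541, -0.1307, 0.284]
tcp_rot: [[0.213, -0.977, 0.012], [-0.977, -0.213, -0.013], [0.015, -0.009, -1.0]]
force: [0.6, -0.8, 0.6]
opening: 0.004
```

>>> {"op": "send_rows", "data": {"motion": [[[0,0,0],0],[[0,0,0],0],[[0,0,0],0],[[0,0,0],0],[[0,0,0],0]]}}

```text
time_s: 4.58
position: [0.5553, -0.126, 0.2822]
tcp_rot: [[0.22, -0.975, 0.01], [-0.975, -0.22, -0.01], [0.012, -0.007, -1.0]]
force: [0.1, -0.5, 0.5]
opening: 0.007
```

Run:
```python
from h import *
s=bot.read_state();print(s['time_s'],s['position'],s['opening'])
d=capture('scene');im=d['image'];print(proj(d,[s['position'],[.5468,-.136,.22]]))
a=cv2.resize(im[60:260,180:340],None,fx=3,fy=3,interpolation=cv2.INTER_CUBIC)
d=capture('wrist');im=d['image']
a=cv2.resize(a,None,fx=400/600,fy=400/600)
cv2.imwrite('pics/k1.png',np.hstack([a,im[:, 80:560]]))
```

```text
4.5833 [ 0.55527595 -0.12598124  0.28218563] 0.007431409756560793
[[247.64185432 131.48972618]
 [249.6080119  148.24287808]]
```

View pics/k1.png

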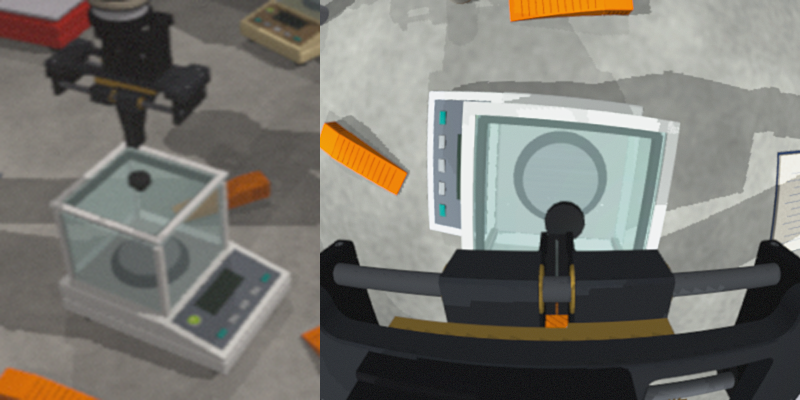

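>>> {"op": "send_rows", "data": {"motion": [[[4,5,8],0],[[4,5,10],0],[[0,0,10],0],[[0,0,8],0],[[0,0,5],0]]}}

```text
time_s: 5.1
position: [0.5464, -0.1419, 0.241]
tcp_rot: [[0.215, -0.977, 0.015], [-0.976, -0.215, -0.014], [0.017, -0.011, -1.0]]
force: [-0.1, 0.2, 0.8]
opening: 0.007
```

Run:
```python
from h import *
s=bot.read_state();print(s['time_s'],s['position'],s['opening'],s['force'])
d=capture('scene');im=d['image'];print(proj(d,[s['position'],[.5468,-.136,.22]]))
a=cv2.resize(im[100:200,200:300],None,fx=4,fy=4,interpolation=cv2.INTER_CUBIC)
b=capture('top')['image'];b=cv2.resize(b[150:250,380:480],None,fx=4,fy=4,interpolation=cv2.INTER_CUBIC)
cv2.imwrite('pics/k2.png',np.hstack([a,b]))
d=capture('wrist');w=d['image'];cv2.imwrite('pics/w2.png',w)
```

```text
5.1 [ 0.5464251  -0.14193492  0.24101669] 0.0071560413276083295 [-0.09278211  0.16552025  0.84816963]
[[247.193586   141.03774173]
 [249.6080119  148.24287808]]
```

View pics/k2.png

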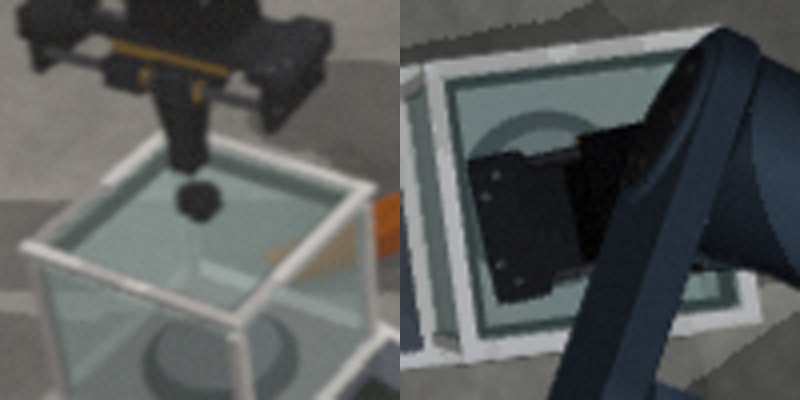

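View pics/w2.png

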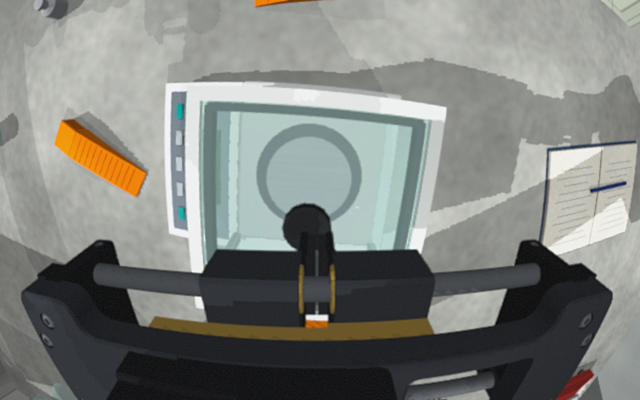

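>>> {"op": "send_rows", "data": {"motion": [[[-6,-2,3],0],[[0,0,3],0],[[0,0,3],0],[[0,0,3],0],[[0,0,2],0]]}}

```text
time_s: 5.67
position: [0.5496, -0.1348, 0.2284]
tcp_rot: [[0.217, -0.976, 0.02], [-0.976, -0.217, -0.016], [0.02, -0.016, -1.0]]
force: [-0.3, -0.2, 0.7]
opening: 0.003
```

>>> {"op": "send_rows", "data": {"motion": [[[0,0,2],0],[[0,0,2],0],[[0,0,2],0],[[0,0,2],0],[[0,0,2],0]]}}

```text
time_s: 6.08
position: [0.5499, -0.1347, 0.2208]
tcp_rot: [[0.217, -0.976, 0.02], [-0.976, -0.218, -0.017], [0.021, -0.016, -1.0]]
force: [-2.7, 1.0, 7.4]
opening: 0.007
```

>>> {"op": "send_rows", "data": {"motion": [[[0,0,2],0],[[0,0,2],0],[[0,0,2],0],[[0,0,2],0],[[0,0,2],0]]}}

```text
time_s: 6.5
position: [0.5499, -0.1347, 0.2165]
tcp_rot: [[0.218, -0.976, 0.022], [-0.976, -0.218, -0.018], [0.022, -0.018, -1.0]]
force: [-1.7, 0.7, 6.4]
opening: 0.005
```

>>> {"op": "send_rows", "data": {"motion": [[[0,0,2],0],[[0,0,2],0],[[0,0,2],0],[[0,0,2],0],[[0,0,2],0]]}}

```text
time_s: 6.92
position: [0.5499, -0.1347, 0.2154]
tcp_rot: [[0.218, -0.976, 0.025], [-0.976, -0.219, -0.02], [0.025, -0.02, -0.999]]
force: [-4.1, 2.5, 11.4]
opening: 0.007
```

>>> {"op": "send_rows", "data": {"motion": [[[0,0,3],0],[[0,0,3],0],[[0,0,3],0],[[0,0,3],0],[[0,0,3],0]]}}

```text
time_s: 7.33
position: [0.5499, -0.1347, 0.2154]
tcp_rot: [[0.219, -0.975, 0.03], [-0.975, -0.22, -0.023], [0.03, -0.024, -0.999]]
force: [-5.2, 1.4, 17.2]
opening: 0.001
```

>>> {"op": "send_rows", "data": {"motion": [[[0,0,-6],0],[[0,0,-15],0],[[0,0,-15],0],[[0,0,-10],0],[[-15,-2,-5],0]]}}

```text
time_s: 7.75
position: [0.5472, -0.1201, 0.2687]
tcp_rot: [[0.216, -0.976, 0.031], [-0.976, -0.217, -0.025], [0.031, -0.025, -0.999]]
force: [1.7, 0.1, -0.0]
opening: 0.003
```

>>> {"op": "send_rows", "data": {"motion": [[[-35,-5,0],0],[[-35,-5,0],0],[[-35,-5,0],0],[[-35,-5,0],0],[[-35,-5,0],0]], "gripper": 0}}

```text
time_s: 8.17
position: [0.5346, 0.0606, 0.2646]
tcp_rot: [[0.205, -0.978, 0.036], [-0.978, -0.206, -0.026], [0.033, -0.03, -0.999]]
force: [-0.2, 0.6, -1.1]
opening: 0.297
```

>>> {"op": "send_rows", "data": {"motion": [[[-35,-5,0],0],[[-35,-5,0],0],[[-35,-5,0],0],[[-35,-5,0],0],[[-30,-5,0],0]]}}

```text
time_s: 8.58
position: [0.5171, 0.2458, 0.2578]
tcp_rot: [[0.206, -0.978, 0.031], [-0.978, -0.207, -0.024], [0.03, -0.025, -0.999]]
force: [1.3, 0.0, -0.5]
opening: 0.682
```

>>> {"op": "send_rows", "data": {"motion": [[[0,0,0],-0.12],[[0,0,0],-0.12],[[0,0,0],-0.12],[[0,0,0],-0.12],[[0,0,0],-0.12]]}}

```text
time_s: 9.0
position: [0.5091, 0.2599, 0.2548]
tcp_rot: [[0.741, -0.671, 0.025], [-0.67, -0.742, -0.02], [0.032, -0.002, -0.999]]
force: [0.2, 0.1, -0.2]
opening: 0.978
```

>>> {"op": "send_rows", "data": {"motion": [[[0,0,10],-0.12],[[0,0,15],-0.12],[[0,0,20],-0.11],[[0,0,20],0],[[0,0,20],0]]}}

```text
time_s: 9.42
position: [0.5097, 0.2645, 0.1706]
tcp_rot: [[0.934, -0.356, 0.033], [-0.355, -0.935, -0.015], [0.036, 0.002, -0.999]]
force: [0.2, 0.1, -0.7]
opening: 0.999
```

Run:
```python
from h import *
s=bot.read_state();print(s['time_s'],s['position'],s['tcp_rot'].round(3),s['opening'],s['force'])
d=capture('scene');im=d['image'];print(proj(d,[s['position'],[.5468,-.136,.215],[.5468,-.136,.22]]))
a=cv2.resize(im[120:290,180:390],None,fx=3.5,fy=3.5,interpolation=cv2.INTER_CUBIC)
cv2.imwrite('pics/k3.png',a)
d=capture('wrist');w=d['image'];cv2.imwrite('pics/w3.png',w)
```

```text
9.4167 [0.50965952 0.2645452  0.17060977] [[ 0.934 -0.356  0.033]
 [-0.355 -0.935 -0.015]
 [ 0.036  0.002 -0.999]] 0.9986729513338518 [ 0.2355992   0.12159156 -0.74852141]
[[384.44185537 213.2083299 ]
 [249.80985788 149.74194352]
 [249.6080119  148.24287808]]
```

View pics/k3.png

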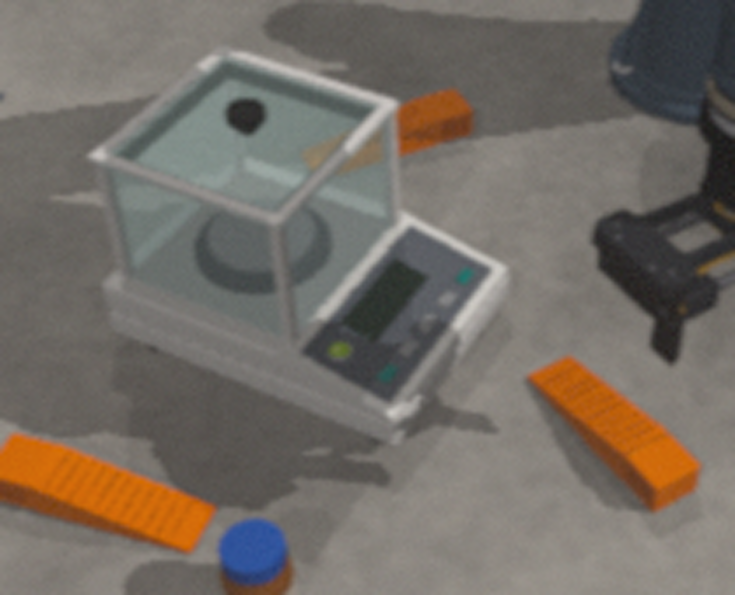

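View pics/w3.png

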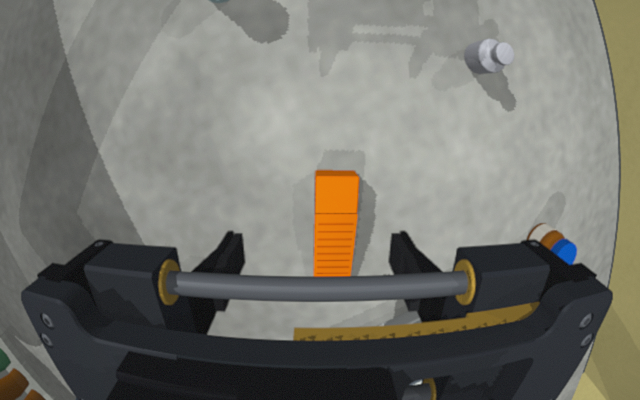

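>>> {"op": "send_rows", "data": {"motion": [[[8,6,20],-0.02],[[7,5,25],0],[[0,0,25],0],[[0,0,20],0],[[0,0,15],0]]}}

```text
time_s: 9.93
position: [0.5246, 0.2507, 0.0679]
tcp_rot: [[0.941, -0.335, 0.038], [-0.335, -0.942, -0.012], [0.04, -0.001, -0.999]]
force: [-0.2, 0.4, -0.1]
opening: 1.0
```

>>> {"op": "send_rows", "data": {"motion": [[[0,0,0],0],[[0,0,0],0],[[0,0,0],0],[[0,0,0],0],[[0,0,0],0]]}}

```text
time_s: 10.35
position: [0.5247, 0.2525, 0.07]
tcp_rot: [[0.941, -0.335, 0.039], [-0.335, -0.942, -0.012], [0.04, -0.002, -0.999]]
force: [0.2, -1.0, 0.3]
opening: 0.999
```

Run:
```python
from h import *
d=capture('scene');im=d['image']
a=cv2.resize(im[170:290,310:430],None,fx=4,fy=4,interpolation=cv2.INTER_CUBIC)
d=capture('wrist');w=d['image'];cv2.imwrite('pics/w4.png',np.hstack([a[:400,:400],w[:,120:520]]))
```

```text
(no output)
```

View pics/w4.png

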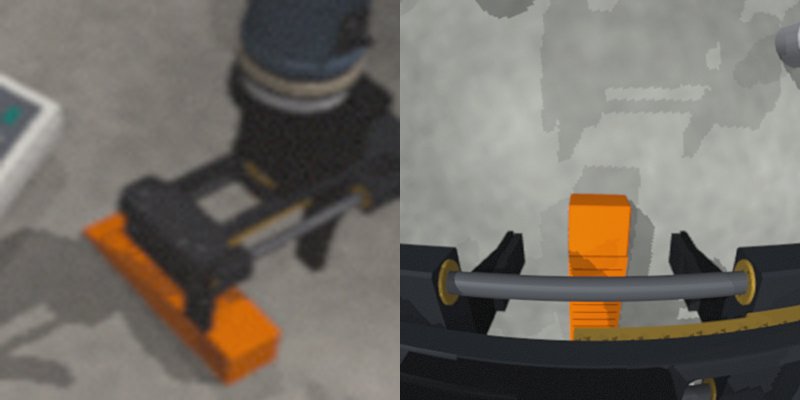

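>>> {"op": "send_rows", "data": {"motion": [[[0,5,14],0.04],[[0,0,14],0],[[0,0,14],0],[[0,0,12],0],[[0,0,7],0]]}}

```text
time_s: 10.87
position: [0.5303, 0.2485, 0.0128]
tcp_rot: [[0.926, -0.374, 0.052], [-0.374, -0.927, -0.008], [0.051, -0.012, -0.999]]
force: [0.9, -0.5, -0.4]
opening: 1.0
```

>>> {"op": "send_rows", "data": {"motion": [[[0,0,0],0],[[0,0,0],0],[[0,0,0],0],[[0,0,0],0],[[0,0,0],0]]}}

```text
time_s: 11.28
position: [0.5304, 0.2486, 0.0126]
tcp_rot: [[0.926, -0.374, 0.051], [-0.374, -0.927, -0.008], [0.05, -0.011, -0.999]]
force: [-0.2, 0.3, -0.7]
opening: 1.0
```

>>> {"op": "send_rows", "data": {"motion": [[[-4,4,2],0],[[0,0,2],0],[[0,0,1],0],[[0,0,0],0],[[0,0,0],0]]}}

```text
time_s: 11.7
position: [0.5255, 0.2463, 0.0084]
tcp_rot: [[0.926, -0.374, 0.053], [-0.374, -0.927, -0.008], [0.052, -0.013, -0.999]]
force: [1.1, -0.1, -1.2]
opening: 0.998
```

>>> {"op": "send_rows", "data": {"motion": [[[0,0,0],0],[[0,0,0],0],[[0,0,0],0],[[0,0,0],0],[[0,0,0],0]], "gripper": 0.8}}

```text
time_s: 12.12
position: [0.5258, 0.2464, 0.0084]
tcp_rot: [[0.926, -0.374, 0.054], [-0.374, -0.927, -0.008], [0.053, -0.013, -0.999]]
force: [1.0, -0.1, 0.2]
opening: 0.709
```

>>> {"op": "send_rows", "data": {"motion": [[[0,0,0],0],[[0,0,0],0],[[0,0,0],0],[[0,0,0],0],[[0,0,0],0]]}}

```text
time_s: 12.53
position: [0.5259, 0.2464, 0.0085]
tcp_rot: [[0.926, -0.374, 0.054], [-0.374, -0.927, -0.008], [0.053, -0.013, -0.999]]
force: [-0.1, 0.6, 0.2]
opening: 0.513
```

>>> {"op": "send_rows", "data": {"motion": [[[0,0,0],0],[[0,0,0],0],[[0,0,0],0],[[0,0,0],0],[[0,0,0],0]], "gripper": 1}}

```text
time_s: 12.95
position: [0.526, 0.2464, 0.0085]
tcp_rot: [[0.926, -0.374, 0.054], [-0.374, -0.927, -0.008], [0.053, -0.013, -0.999]]
force: [-0.4, 0.5, -0.1]
opening: 0.509
```

>>> {"op": "send_rows", "data": {"motion": [[[0,0,0],0],[[0,0,0],0],[[0,0,0],0],[[0,0,0],0],[[0,0,0],0]]}}

```text
time_s: 13.37
position: [0.526, 0.2464, 0.0085]
tcp_rot: [[0.926, -0.374, 0.054], [-0.374, -0.927, -0.008], [0.053, -0.013, -0.999]]
force: [-0.5, -1.0, -0.1]
opening: 0.508
```

>>> {"op": "send_rows", "data": {"motion": [[[0,0,0],-0.105],[[0,0,0],-0.105],[[0,0,0],-0.105],[[0,0,0],-0.1],[[0,0,0],-0.1]]}}

```text
time_s: 13.78
position: [0.5256, 0.247, 0.0082]
tcp_rot: [[0.987, 0.151, 0.053], [0.152, -0.988, -0.006], [0.052, 0.014, -0.999]]
force: [0.6, 0.9, 0.4]
opening: 0.513
```

>>> {"op": "send_rows", "data": {"motion": [[[0,0,0],0],[[0,0,0],0],[[0,0,0],0],[[0,0,0],0],[[0,0,0],0]]}}

```text
time_s: 14.2
position: [0.5254, 0.2469, 0.0082]
tcp_rot: [[0.988, 0.146, 0.053], [0.146, -0.989, -0.007], [0.051, 0.014, -0.999]]
force: [0.3, 0.1, -0.1]
opening: 0.51
```

Run:
```python
from h import *
s=bot.read_state();print(s['time_s'],s['position'],s['tcp_rot'].round(3),s['opening'],s['force'],s['moment'])
d=capture('scene');im=d['image']
a=cv2.resize(im[170:290,280:430],None,fx=5,fy=5,interpolation=cv2.INTER_CUBIC)
cv2.imwrite('pics/s5.png',a)
d=capture('wrist');w=d['image'];cv2.imwrite('pics/w5.png',w)
```

```text
14.2 [0.52537921 0.24690273 0.00819861] [[ 0.988  0.146  0.053]
 [ 0.146 -0.989 -0.007]
 [ 0.051  0.014 -0.999]] 0.5104909070116335 [ 0.30598623  0.13931292 -0.14767826] [ 0.05241301 -0.07160555 -0.01490427]
```

View pics/s5.png

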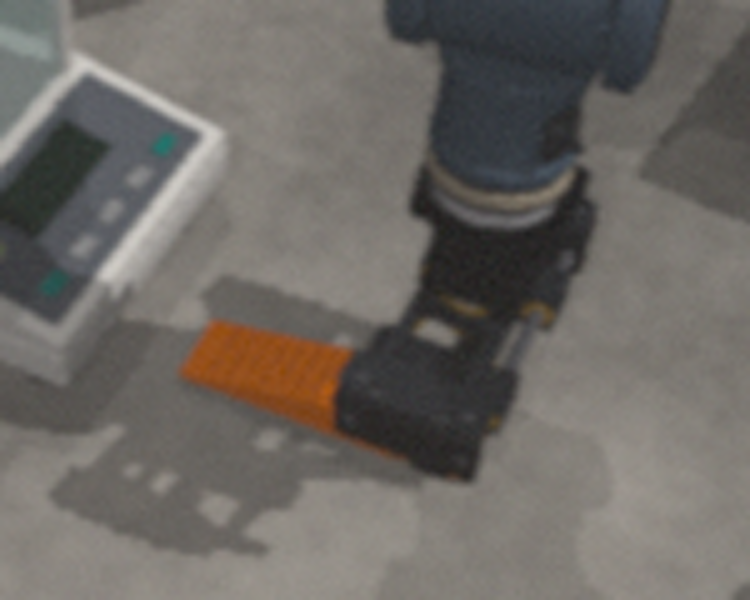

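View pics/w5.png

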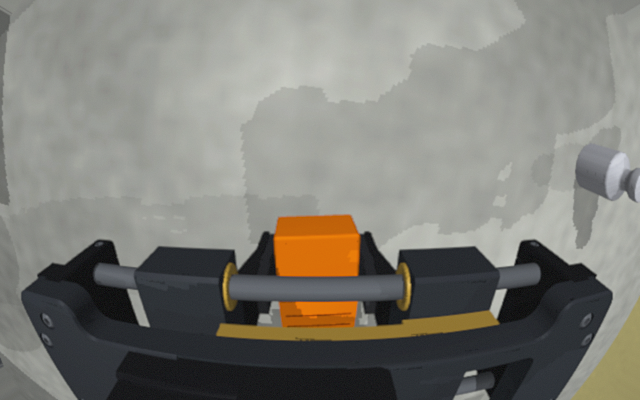

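>>> {"op": "send_rows", "data": {"motion": [[[0,0,3],0.003],[[0,0,3],0.003],[[0,0,3],0.003],[[0,0,3],0.002],[[0,0,3],0.002]]}}

```text
time_s: 14.72
position: [0.5254, 0.2468, 0.0078]
tcp_rot: [[0.989, 0.138, 0.055], [0.139, -0.99, -0.009], [0.053, 0.016, -0.998]]
force: [-4.2, -1.2, 22.0]
opening: 0.512
```

>>> {"op": "send_rows", "data": {"motion": [[[0,0,0],0],[[0,0,0],0],[[0,0,0],0],[[0,0,0],0],[[0,0,0],0]]}}

```text
time_s: 15.13
position: [0.525, 0.2469, 0.0087]
tcp_rot: [[0.989, 0.137, 0.055], [0.137, -0.99, -0.009], [0.053, 0.016, -0.998]]
force: [0.8, 0.4, -1.1]
opening: 0.507
```

Run:
```python
from h import *
s=bot.read_state();print(s['time_s'],s['position'],s['tcp_rot'].round(3),s['force'],s['moment'])
d=capture('scene');im=d['image']
a=cv2.resize(im[210:290,300:400],None,fx=8,fy=7.5,interpolation=cv2.INTER_CUBIC)
th=np.radians(-82);c,sn=np.cos(th),np.sin(th)
for nm,roll in(('flat',0),('rolled',.053)):
  P=[]
  g=np.array(s['position'][:2])
  for X,Z in((.15,.004),(.15,0),(-.02,0),(-.02,.031)):
    for Y in(-.022,.022):
      P.append([g[0]+c*X-sn*Y,g[1]+sn*X+c*Y,Z+(Y+.022)*roll])
  q=proj(d,P);print(nm,q.round(1).tolist())
  for k in q: cv2.drawMarker(a,tuple(int(v) for v in((k[0]-300)*8,(k[1]-210)*7.5)),(255,0,0) if roll else (0,255,0),0,10,1)
cv2.imwrite('pics/s6.png',a)
d=capture('top');im=d['image']
cv2.imwrite('pics/t6.png',cv2.resize(im[160:260,250:370],None,fx=6,fy=6,interpolation=cv2.INTER_CUBIC))
```

```text
15.1333 [0.52496938 0.24692374 0.00866205] [[ 0.989  0.137  0.055]
 [ 0.137 -0.99  -0.009]
 [ 0.053  0.016 -0.998]] [ 0.79968882  0.40482024 -1.12893389] [ 0.06660978 -0.05643763 -0.04746324]
flat [[323.2, 233.1], [316.3, 243.5], [323.2, 234.1], [316.3, 244.4], [378.5, 255.1], [372.6, 266.5], [379.7, 247.7], [373.8, 259.2]]
rolled [[323.2, 233.1], [316.3, 242.9], [323.2, 234.1], [316.3, 243.8], [378.5, 255.1], [372.7, 266.0], [379.7, 247.7], [373.9, 258.6]]
```

View pics/s6.png

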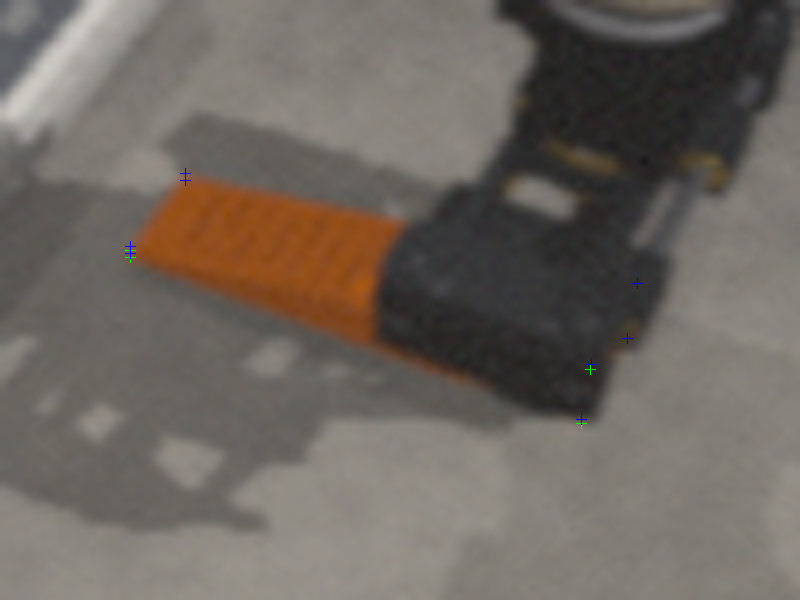

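View pics/t6.png

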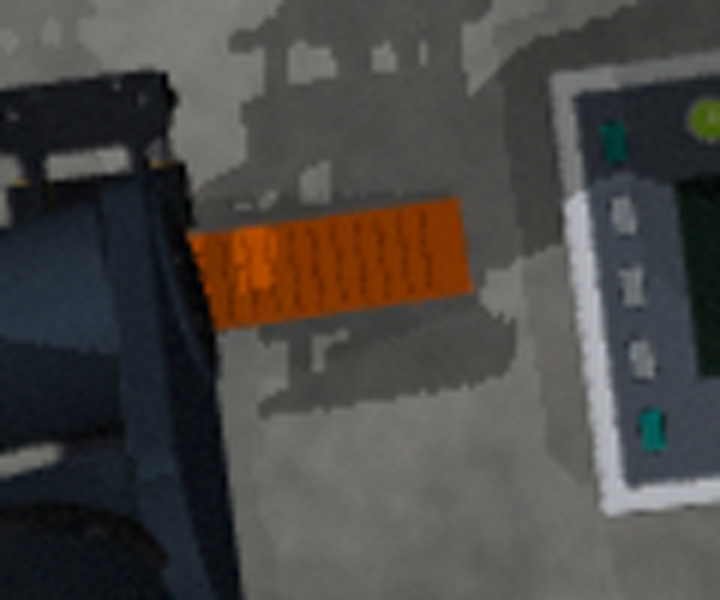

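Run:
```python
from h import *
d=capture('top');e=capture('scene')
T=lambda x,y:(x/6+250,y/6+160)
a,b=plane(d,T(459,198),.004),plane(d,T(472,292),.004);v=a-b
print('tip top',(a+b)/2,np.linalg.norm(v),np.degrees(np.arctan2(v[1],v[0]))-90)
a,b=plane(e,(323.4,233.4),.004),plane(e,(317.5,242.5),.004);v=b-a
print('tip scene',(a+b)/2,np.linalg.norm(v),np.degrees(np.arctan2(v[1],v[0]))-90)
a,b=plane(d,T(553,75),.046),plane(d,T(605,515),.046);v=a-b
print('front top',(a+b)/2,np.linalg.norm(v),np.degrees(np.arctan2(v[1],v[0]))-90)
```

```text
tip top [0.54564623 0.09597244 0.004     ] 0.0437321826538732 -81.90544169856427
tip scene [0.54367794 0.09930554 0.004     ] 0.03853823539316726 -81.14390431682575
front top [0.52275581 0.04569561 0.046     ] 0.19700646693840582 -83.11071564579177
```

>>> {"op": "send_rows", "data": {"motion": [[[-6,0,0],0.002],[[-6,0,0],0.002],[[-6,0,0],0.002],[[-6,0,0],0.002],[[-5,0,0],0.002]]}}

```text
time_s: 15.75
position: [0.4987, 0.2436, 0.0083]
tcp_rot: [[0.99, 0.125, 0.065], [0.126, -0.992, -0.006], [0.063, 0.014, -0.998]]
force: [0.8, 0.5, 0.8]
opening: 0.504
```

>>> {"op": "send_rows", "data": {"motion": [[[0,0,0],0],[[0,0,0],0],[[0,0,0],0],[[0,0,0],0],[[0,0,0],0]]}}

```text
time_s: 16.17
position: [0.4954, 0.2431, 0.0082]
tcp_rot: [[0.99, 0.126, 0.06], [0.126, -0.992, -0.007], [0.059, 0.015, -0.998]]
force: [0.3, -0.7, 1.1]
opening: 0.509
```

Run:
```python
from h import *
s=bot.read_state();print(s['time_s'],s['position'],s['tcp_rot'].round(3),s['force'],s['moment'])
d=capture('top');im=d['image']
cv2.imwrite('pics/t7.png',cv2.resize(im[160:260,250:370],None,fx=6,fy=6,interpolation=cv2.INTER_CUBIC))
im=capture('scene')['image']
cv2.imwrite('pics/s7.png',cv2.resize(im[170:290,260:410],None,fx=5,fy=5,interpolation=cv2.INTER_CUBIC))
```

```text
16.1667 [0.49539385 0.24312419 0.00815477] [[ 0.99   0.126  0.06 ]
 [ 0.126 -0.992 -0.007]
 [ 0.059  0.015 -0.998]] [ 0.28030498 -0.72945378  1.13253939] [ 0.10666983 -0.16387001 -0.01265056]
```

View pics/t7.png

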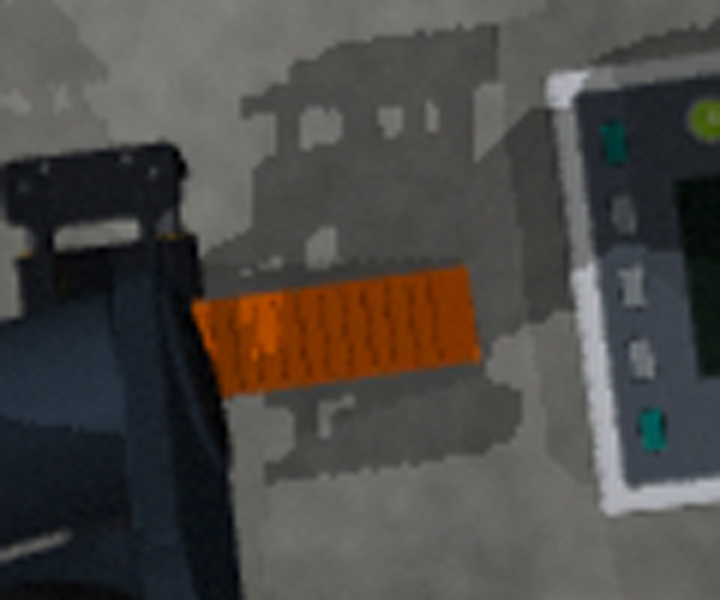

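View pics/s7.png

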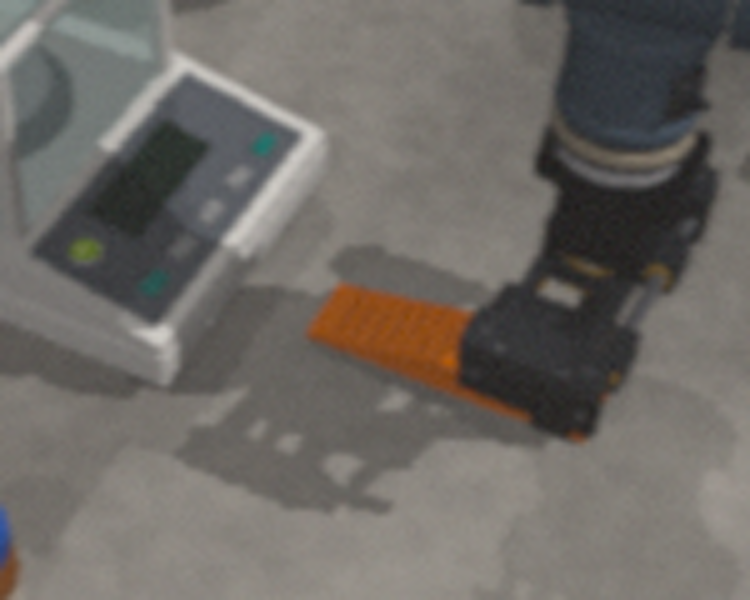

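>>> {"op": "send_rows", "data": {"motion": [[[0,10,0.2],0],[[0,10,0.2],0],[[0,10,0.2],0],[[0,10,0.2],0],[[0,10,0.2],0]]}}

```text
time_s: 16.68
position: [0.5017, 0.1912, 0.0081]
tcp_rot: [[0.99, 0.128, 0.06], [0.128, -0.992, -0.006], [0.059, 0.014, -0.998]]
force: [-0.4, 1.4, 1.8]
opening: 0.511
```

>>> {"op": "send_rows", "data": {"motion": [[[0,8,0.2],0],[[0,6,0.2],0],[[0,6,0.2],0],[[0,4,0.2],0],[[0,2,0],0]]}}

```text
time_s: 17.1
position: [0.5057, 0.1594, 0.0081]
tcp_rot: [[0.991, 0.122, 0.06], [0.123, -0.992, -0.006], [0.059, 0.013, -0.998]]
force: [-0.8, 1.0, 0.9]
opening: 0.509
```

Run:
```python
from h import *
s=bot.read_state();print(s['time_s'],s['position'],s['tcp_rot'].round(3),s['force'],s['moment'])
fe=np.array([.5226,.0465]);th=np.radians(-82.7);u=np.array([np.cos(th),np.sin(th)])
y=s['tcp_rot'][:2,1];g=np.array(s['position'][:2]);tip=g+.15*y/np.linalg.norm(y)
print('tip past',(tip-fe)@u,'lat',(tip-fe)@[-u[1],u[0]],'yaw',np.degrees(np.arctan2(y[1],y[0])))
d=capture('top');im=d['image']
cv2.imwrite('pics/t8.png',cv2.resize(im[160:260,250:370],None,fx=6,fy=6,interpolation=cv2.INTER_CUBIC))
im=capture('scene')['image']
cv2.imwrite('pics/s8.png',cv2.resize(im[170:290,250:400],None,fx=5,fy=5,interpolation=cv2.INTER_CUBIC))
```

```text
17.1 [0.50573705 0.15942854 0.00812259] [[ 0.991  0.122  0.06 ]
 [ 0.123 -0.992 -0.006]
 [ 0.059  0.013 -0.998]] [-0.76393146  1.01458028  0.94635415] [ 0.34433249 -0.01152871 -0.00819513]
tip past 0.03584223721844441 lat -0.0031300760065747103 yaw -82.98763593998781
```

View pics/t8.png

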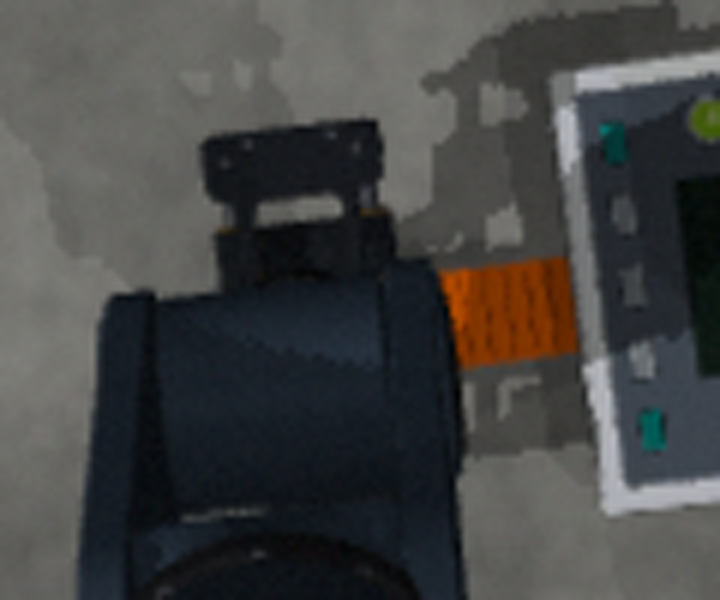

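View pics/s8.png

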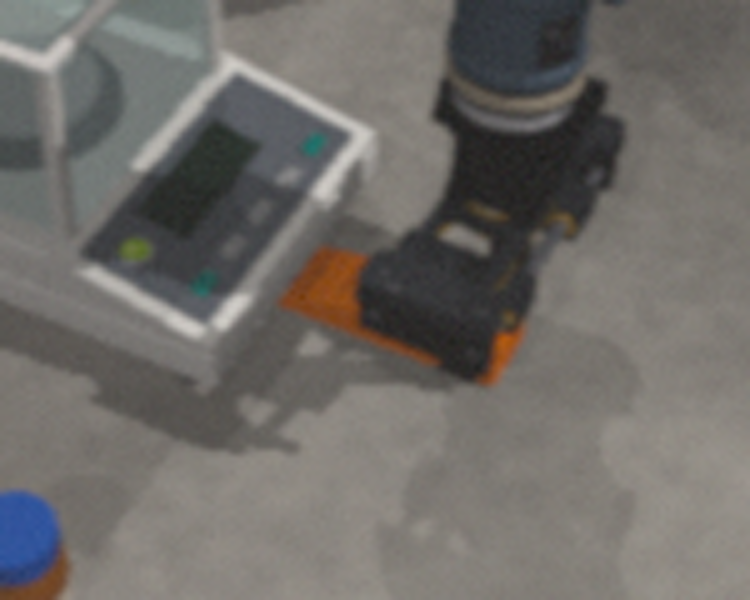

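>>> {"op": "send_rows", "data": {"motion": [[[0,2,0],0],[[0,2,0],0],[[0,2,0],0],[[0,2,0],0],[[0,0,0],0]]}}

```text
time_s: 17.62
position: [0.5063, 0.1527, 0.0083]
tcp_rot: [[0.99, 0.124, 0.06], [0.125, -0.992, -0.005], [0.058, 0.013, -0.998]]
force: [0.5, -0.8, 2.6]
opening: 0.509
```

>>> {"op": "send_rows", "data": {"motion": [[[0,2,0],0],[[0,2,0],0],[[0,0,0],0],[[0,0,0],0],[[0,0,0],0]]}}

```text
time_s: 18.03
position: [0.5064, 0.15, 0.0084]
tcp_rot: [[0.99, 0.125, 0.059], [0.125, -0.992, -0.004], [0.058, 0.011, -0.998]]
force: [-0.4, 2.7, 3.1]
opening: 0.508
```

>>> {"op": "send_rows", "data": {"motion": [[[0,2,0],0],[[0,2,0],0],[[0,0,0],0],[[0,0,0],0],[[0,0,0],0]]}}

```text
time_s: 18.45
position: [0.5065, 0.1478, 0.0084]
tcp_rot: [[0.991, 0.124, 0.058], [0.125, -0.992, -0.002], [0.058, 0.009, -0.998]]
force: [0.3, 2.8, 3.0]
opening: 0.505
```

>>> {"op": "send_rows", "data": {"motion": [[[0,3,0],0],[[0,3,0],0],[[0,3,0],0],[[0,3,0],0],[[0,3,0],0]]}}

```text
time_s: 18.87
position: [0.5068, 0.1381, 0.0083]
tcp_rot: [[0.991, 0.122, 0.057], [0.122, -0.993, 0.005], [0.057, 0.002, -0.998]]
force: [-0.7, 8.6, 2.9]
opening: 0.51
```

Run:
```python
from h import *
s=bot.read_state();print(s['time_s'],s['position'],s['tcp_rot'].round(3),s['force'],s['moment'])
im=capture('scene')['image']
a=cv2.resize(im[100:290,160:400],None,fx=3.3,fy=3.1,interpolation=cv2.INTER_CUBIC)
cv2.imwrite('pics/s9.png',a)
im=capture('wrist')['image'];cv2.imwrite('pics/w9.png',im)
```

```text
18.8667 [0.50675545 0.13811817 0.00832904] [[ 0.991  0.122  0.057]
 [ 0.122 -0.993  0.005]
 [ 0.057  0.002 -0.998]] [-0.68776094  8.61844619  2.86446868] [1.62296917 0.32680993 0.13368468]
```

View pics/s9.png

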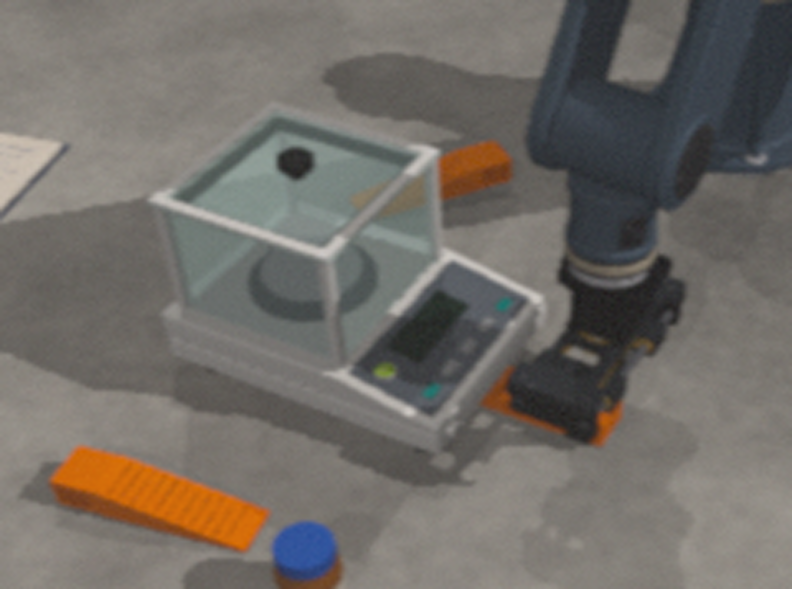

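>>> {"op": "send_rows", "data": {"motion": [[[0,2.5,0],0],[[0,2.5,0],0],[[0,2,0],0],[[0,2,0],0],[[0,1,0],0]]}}

```text
time_s: 19.38
position: [0.5068, 0.1331, 0.0083]
tcp_rot: [[0.991, 0.121, 0.056], [0.12, -0.993, 0.011], [0.057, -0.004, -0.998]]
force: [0.4, 7.1, 2.9]
opening: 0.507
```

```bash
cat > lift.py <<'E'
from h import *
import glob
s=bot.read_state();print(s['time_s'],s['position'],s['tcp_rot'].round(3),s['force'])
d=capture('scene');cv2.imwrite('pics/scene_now.png',d['image'])
a=cv2.imread('pics/scene0.png');b=d['image']
g=lambda i:cv2.GaussianBlur(cv2.cvtColor(i,cv2.COLOR_BGR2GRAY),(0,0),.7).astype(np.float32)
A,B=g(a),g(b)
# patches: name,(x0,x1,y0,y1), model point in balance frame
th=np.radians(-82.5)
def W(x,y,z,dz=0):
    c,sn=np.cos(th),np.sin(th);o=np.array([.5409,-.0914])
    # pitch about rear feet x=+.105
    ph=dz/.22;X=.105+(x-.105)*np.cos(ph)+z*np.sin(ph);Z=z*np.cos(ph)-(x-.105)*np.sin(ph)
    return [o[0]+c*X-sn*y,o[1]+sn*X+c*y,Z]
P=dict(frontleft=(-.14,.1,.03),panelbuttonsL=(-.115,.06,.05),display=(-.09,0,.055),shieldFL=(-.042,.087,.15),shieldRL=(.13,.087,.15),shieldFR=(-.042,-.087,.195),rearLbase=(.13,.1,.045),jar=None,paper=None)
for n,p in P.items():
    if p is None: c=dict(jar=(252,283),paper=(205,260))[n]
    else: c=proj(d,W(*p))[0]
    x,y=int(c[0]),int(c[1]);w=11
    t=A[y-w:y+w+1,x-w:x+w+1];u=B[y-w:y+w+1,x-w:x+w+1]
    M=np.eye(2,3,dtype=np.float32)
    try:
        cc,M=cv2.findTransformECC(t,u,M,cv2.MOTION_TRANSLATION,(3,200,1e-6),None,3)
    except cv2.error as e: print(n,'fail');continue
    ex='' if p is None else (proj(d,W(*p,dz=.003))-proj(d,W(*p))).round(2)
    print(n,(x,y),'cc %.3f'%cc,'shift',M[:,2].round(2),'expected for 3mm',ex)
E
python3 lift.py
```

```text
19.3833 [0.50675795 0.13314509 0.00831864] [[ 0.991  0.121  0.056]
 [ 0.12  -0.993  0.011]
 [ 0.057 -0.004 -0.998]] [0.43032516 7.10264343 2.90390683]
frontleft (292, 242) cc 0.700 shift [-1.77 -0.09] expected for 3mm [[-0.18 -0.86]]
panelbuttonsL (291, 225) cc 0.890 shift [-0.24 -0.99] expected for 3mm [[-0.26 -0.83]]
display (294, 207) cc 0.936 shift [-0.9   0.73] expected for 3mm [[-0.26 -0.75]]
shieldFL (261, 196) cc 0.791 shift [-1.01 -0.41] expected for 3mm [[-0.73 -0.81]]
shieldRL (208, 176) cc 0.757 shift [ -4.38 -19.32] expected for 3mm [[-0.56 -0.12]]
shieldFR (293, 148) cc 0.813 shift [-0.24  0.5 ] expected for 3mm [[-0.84 -0.83]]
rearLbase (212, 206) cc 0.722 shift [-0.27  0.23] expected for 3mm [[-0.15  0.02]]
jar (252, 283) cc 0.999 shift [0.01 0.01] expected for 3mm 
paper fail
```

Run:
```python
import cv2,numpy as np
a=cv2.imread('pics/scene0.png');b=cv2.imread('pics/scene_now.png')
c=lambda i:cv2.resize(i[190:262,255:335],None,fx=5,fy=7,interpolation=cv2.INTER_CUBIC)
cv2.imwrite('pics/cmp.png',np.hstack([c(a),c(b)]))
```

```text
(no output)
```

View pics/cmp.png

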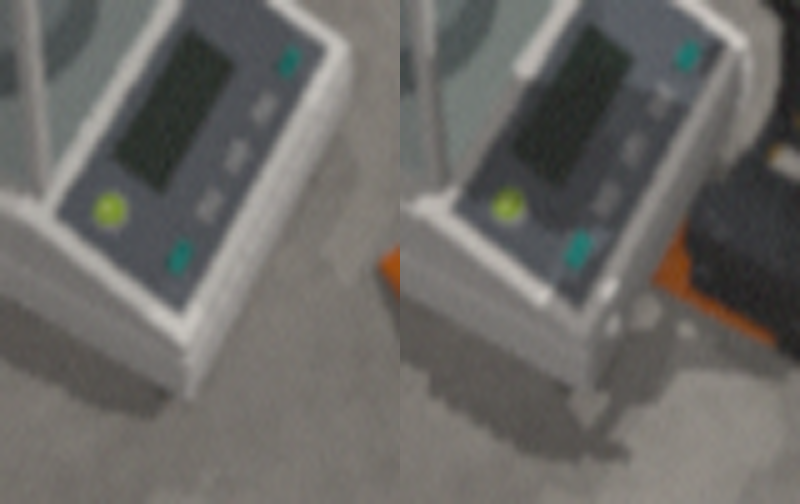

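```bash
cat > btn.py <<'E'
from h import *
exec(open('lift.py').read().split("P=dict")[0].split("th=np")[1].join(["th=np",""])) if 0 else None
th=np.radians(-82.5);o=np.array([.5409,-.0914])
def W(x,y,z,f=0,sl=0):
    c,sn=np.cos(th),np.sin(th)
    ph=f/.22;X=.105+(x-.105)*np.cos(ph)+z*np.sin(ph)+sl;Z=z*np.cos(ph)-(x-.105)*np.sin(ph)
    return [o[0]+c*X-sn*y,o[1]+sn*X+c*y,Z]
def cents(im):
    h=cv2.cvtColor(im,cv2.COLOR_BGR2HSV).astype(int);out=[]
    for (x,y,lo,hi) in((277,220,25,45),(291,226.5,75,100),(312.5,199,75,100)):
        x0,y0=int(x)-6,int(y)-6
        p=h[y0:y0+13,x0:x0+13];w=np.where((p[...,0]>=lo)&(p[...,0]<=hi)&(p[...,1]>70),p[...,1]-50,0).astype(float)
        Y,X=np.mgrid[y0:y0+13,x0:x0+13];out.append([(w*X).sum()/w.sum(),(w*Y).sum()/w.sum(),(w>0).sum()])
    return np.array(out)
A=cents(cv2.imread('pics/scene0.png'))
ims=[capture('scene') for _ in range(4)];d=ims[0]
B=np.mean([cents(i['image']) for i in ims],0)
print(A.round(2));print((B-A).round(2))
p=(-.115,.04,.052)
J=np.array([(proj(d,W(*p,f=.003))-proj(d,W(*p)))[0]/3,(proj(d,W(*p,sl=.003))-proj(d,W(*p)))[0]/3]).T
print('px/mm foot, slide',J.round(3))
print('foot lift, slide mm:',np.linalg.solve(J,(B-A)[:,:2].mean(0)).round(2))
E
python3 btn.py
```

```text
[[276.57 219.49  20.  ]
 [290.53 226.24  21.  ]
 [312.29 198.45  14.  ]]
[[-0.3  -0.9   2.  ]
 [-0.29 -0.99  2.25]
 [-0.25 -0.9   4.25]]
px/mm foot, slide [[-0.087 -0.309]
 [-0.277 -0.119]]
foot lift, slide mm: [ 3.39 -0.05]
```

>>> {"op": "send_rows", "data": {"motion": [[[0,0,0],0],[[0,0,0],0],[[0,0,0],0],[[0,0,0],0],[[0,0,0],0]]}}

```text
time_s: 20.05
position: [0.5068, 0.1332, 0.0083]
tcp_rot: [[0.991, 0.121, 0.056], [0.121, -0.993, 0.011], [0.057, -0.004, -0.998]]
force: [0.7, 3.5, 2.8]
opening: 0.51
```

>>> {"op": "send_rows", "data": {"motion": [[[0,0,0],0],[[0,0,0],0],[[0,0,0],0],[[0,0,0],0],[[0,0,0],0]]}}

```text
time_s: 20.47
position: [0.5068, 0.1332, 0.0083]
tcp_rot: [[0.991, 0.121, 0.056], [0.121, -0.993, 0.011], [0.057, -0.004, -0.998]]
force: [-0.1, 4.2, 2.2]
opening: 0.511
```

```bash
python3 btn.py
python3 - <<'E'
from h import *
a=capture('scene')['image'];b=capture('top')['image']
cv2.imwrite('pics/f.png',np.hstack([cv2.resize(a[100:300,160:360],None,fx=2,fy=2),cv2.resize(b[100:300,240:440],None,fx=2,fy=2)]))
E
```

```text
[[276.57 219.49  20.  ]
 [290.53 226.24  21.  ]
 [312.29 198.45  14.  ]]
[[-0.34 -0.89  2.25]
 [-0.29 -1.    1.75]
 [-0.25 -0.92  4.  ]]
px/mm foot, slide [[-0.087 -0.309]
 [-0.277 -0.119]]
foot lift, slide mm: [ 3.39 -0.  ]
```

View pics/f.png

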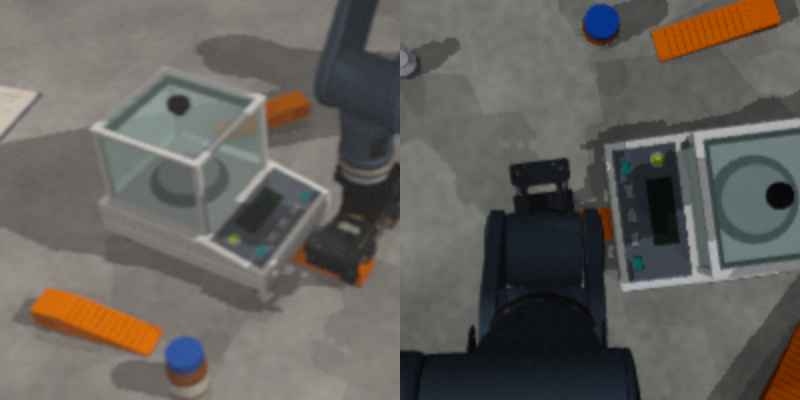

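```bash
python3 -c "
from rig import bot
print(bot.hand_in())"
```

```text
the job is handed in; nothing more can be done
None
```

I pressed the lid home, then drove the leftmost of the three orange wedges under the balance's front edge. The front feet now stand about 3 mm clear. I handed the job in at about 21 s, still gripping the wedge.

- **Lid:** The knob's top stopped at a height of 215.4 mm and did not move further under 17 N. The height given for a fully home lid is 215 mm.
- **Foot clearance:** Tracking the panel buttons in the pictures gave 3.4 mm. Working from the wedge's travel gave 2.7 to 3.1 mm, so the two checks differ by about half a millimetre. Both feet should be clear by the same amount, because the button shifts at left and right agree to about 0.1 px.
- **Balance on the bench:** The button tracking showed no measurable slide (0.0 mm).
- **Forces:** The push peaked at about 9 N and had settled to about 4 N at hand-in.
- **Grip:** The hand had drifted to about 3° of tilt by the end. The wedge looked flat in the picture when I checked it before the push, but 3° of roll would have been hard to see.
- **Weight, beaker and jar:** The arm's path never came near them. The jar showed no shift in the pictures. I did not measure the weight or the beaker again at the end.

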